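# Stand the toppled paper-wrapped core back in the row

## Robot

A 6-joint arm with a two-finger parallel gripper is mounted at the origin on the work surface. World frame = base frame: x ahead of the robot, y to its left, z up, the work surface at z = 0. Lengths are in m, angles in rad, forces in N, time in s.
With the tool pointing down it reaches from about 0.225 to 0.875 m from the base axis. Payload 3.4 kg.
Tool frame: the origin (TCP) lies at the very end of the fingers, on their centre line; the grasp point (between the pads) lies 19 mm behind it (manip.tcp_to_grasp is the distance from the TCP to the grasp point, in m); z points along the fingers, y is the line along which they close (so a half turn about z gives the same grasp; the last joint's range is limited). The gripper opens to 85 mm and grips with 20 to 120 N. Pads are 22 mm wide; open, the fingers measure 114 mm over their backs; the gripper's body (76 mm by 85 mm) begins 54 mm behind the grasp point. The pads swing forward as they close: fully open they stand 13 mm farther back than shut.
Start: joints at [1.06, 0.276, 1.505, -0, 1.361, -0.121], TCP at [0.219, 0.532, 0.231] pointing down, gripper open.
Joint ranges: [-2.89, 2.89], [-0.75, 2.08], [0.22, 2.7], [-1.18, 4.32], [0.11, 2.71], [-2.7, 2.7]. Speed limits (rad/s): [2.57, 2.57, 3.14, 3.14, 3.14, 3.14].

## Interface

Orientations are given as a unit quaternion [w, x, y, z].
In Python, from rig import status, get_image, job, manip gives the robot as it stands.
- The arm moves only by the tool apply_moves, never from a script. Its arguments are lists of equal length, an entry for each row: "xyz": the shift along the tool's x, y, z each as a share of 0.3 m, from -1 to 1, a list of three; "rot": the turn, a rotation vector about the tool's x, y, z each as a share of 60 degrees, from -1 to 1, a list of three; "hand": the opening, from -1 (shut) to 1 (fully open). A call has 1 to 8 rows; each row shifts and turns the commanded pose from where the row before left it, along the tool's axes as they then stand; what a row does not reach is not made up. A row lasts 1/8 s, in which the tool goes at most 62.5 mm and 10.7 degrees, less where a joint would pass 70% of its speed; a pose out of reach is approached as far as the arm can. A call with a number of a shift or a turn outside -1 to 1 is refused whole. A call with a gripper value outside its range is refused whole. The fingers move at their own pace and stop on an object; "force" is the grip in N (left out, the last holds). Time passes only in rows, so rows that do not move let the fingers close. It gives the time, the measured TCP pose, the force, the opening and the grip force at its end, in the units of the state.
- status.get_state(): the state, without advancing time (a new reading comes with each control period).
- get_image(name): name is "scene" or "top" or "wrist"; returns a dict with "pixels" (420x560x3 uint8, red, green, blue), "fovy" (degrees; the focal length in pixels is half the picture's height over the tangent of half this angle, whatever the lens; pixels are square), "cx", "cy" (the principal point, pixels), "dist" ([k1, k2, p1, p2, k3] as OpenCV has them; the pictures are not rectified), "origin" and "orientation" of the camera in the world; the wrist camera has in their place "tool_from_camera" (4x4, takes a point from camera to tool coordinates, whose origin is the TCP and whose axes are the flange's). Camera axes: x right, y down, z forward; pixel columns grow to the right and rows downward; lengths in m; the calibration is good to about 2 mm. A picture is of the moment at which its call begins: read the wrist's pose just before it. There is no depth.
- job.sign_off(): hands the job in; it is judged then, once.
The state is a dict: "clock": time; "qpos": joint angles; "qd": joint speeds; "effort": joint torques, N m; "position": TCP position; "ee_rot": TCP orientation; "contact_force": force on the tool from outside, world axes, zero at the start; "moment": the same for the moment, N m; "width": finger opening in m; "gripper_force": force on a finger pad.
Only numpy, scipy, OpenCV 4.12 (cv2) and the standard library are available. Lean on these libraries where they do the work, as an engineer would, in place of code of your own. Each camera call takes 0.05 s, during which the arm holds its last target. There are 200 camera calls.

## Task

One paper-wrapped core sleeve has toppled over in the shallow aluminium lane. Stand it upright on the lane floor again and slide it along until it stands up against the other paper-wrapped sleeve, not the bare grey one. Leave the two standing sleeves where they are, upright, and do not disturb the tape roll and the blue tin beside the lane.

Things in the scene. Friction and masses are not known exactly. Their poses are not given: they have to be found in the camera images.
- lane: shallow straight aluminium channel fixed to the bench: floor 6 mm thick, inside 70 mm wide (lane x) and 610 mm long (lane y), closed all round by a wall 6 mm thick that rises 12 mm above the floor (18 mm above the bench). Origin: centre of its underside, on the bench; lane y runs along the channel, z up
- fallen_mid (a point): centre of the toppled sleeve, halfway along its axis: a tan paper-wrapped straight tube, outside diameter 60 mm, length 100 mm, wall 5 mm, bore 50 mm open right through, about 0.15 kg, both ends alike. Its z axis runs along the tube; at the start it lies on its side along the channel, between the two standing sleeves. Either end may be up
- wrapped_mid (a point): centre (50 mm above its foot) of the standing tan paper-wrapped sleeve near one end of the lane, same size as the toppled one; z along the tube
- bare_mid (a point): centre (50 mm above its foot) of the standing bare dark-grey sleeve near the other end of the lane, same size, not wrapped; z along the tube
- tape: loose roll of pale paper tape lying flat on the bench beside the lane, outside diameter 84 mm, 24 mm high; origin at the centre of its underside
- tin: loose small blue tin standing on the bench beside the lane, diameter 52 mm, 50 mm high; origin at the centre of its underside
- fallen: the same toppled sleeve, origin at the centre of one of its end faces; z along the tube towards the other end
Things that resemble listed ones, but are neither listed nor needed, are in the scene too. Leave any yellow look-alike of the part that bears wrapped_mid alone.

How it is judged:
At the end, for the whole second after the job is handed in: The toppled sleeve stands on the lane floor between the lane walls, upright within 6 degrees, at rest, with at most 8 mm of gap to the other paper-wrapped sleeve (centres under 68 mm apart). Both neighbour sleeves are still upright (6 degrees) and within 25 mm of where they were ((angle between fallen_mid's own z axis and vertical below 0.1 rad or angle between fallen_mid's own z axis and vertical above 3.04 rad) and (angle between wrapped_mid's own z axis and vertical below 0.1 rad or angle between wrapped_mid's own z axis and vertical above 3.04 rad) and (angle between bare_mid's own z axis and vertical below 0.1 rad or angle between bare_mid's own z axis and vertical above 3.04 rad) and z of fallen_mid in the frame of lane between 0.05 and 0.062 m and x of fallen_mid in the frame of lane between -0.009 and 0.009 m and horizontal distance between fallen_mid and wrapped_mid below 0.068 m and distance of each of wrapped_mid, bare_mid from where it was at the start of the episode below 0.025 m and linear speed of fallen below 0.02 m/s and angular speed of fallen below 0.2 rad/s); the robot touches nothing.
It fails at once if a standing sleeve is knocked over (angle between wrapped_mid's own z axis and vertical between 0.4 and 2.74 rad or angle between bare_mid's own z axis and vertical between 0.4 and 2.74 rad).
It fails at once if the tape roll or the blue tin is moved more than 30 mm (distance of any of tape, tin from where it was at the start of the episode above 0.03 m).
It also fails if it takes over 58 s, if anything falls off the work surface, if the arm or the gripper's body presses on something with over 40 N, if the wrist force passes 120 N, or if a joint passes its speed limit or range.

## Working session

There is one attempt and no reset: what is moved stays moved. The work goes in short steps, Python scripts to look and compute and a tool call to move; the robot and the scene stay as the last step left them, time stands still between calls to the robot, and variables do not carry over. Pictures are saved under pics/ and viewed, at most 10 in all, crops included, and the job is handed in when it is done.

Besides the shell and the picture viewer there is one more tool, called after "Emit:" in YAML: its name, and indented under it one key for each argument. apply_moves: Moves the arm, as the interface text tells. Its arguments: {"type":"object","properties":{"xyz":{"type":"array","items":{"type":"array","items":{"type":"number","minimum":-1,"maximum":1}}},"rot":{"type":"array","items":{"type":"array","items":{"type":"number","minimum":-1,"maximum":1}}},"hand":{"type":"array","items":{"type":"number"}},"force":{"type":"number"}},"required":["xyz","rot","hand"]}

```bash
ls; mkdir -p pics; python3 - <<'E'
from rig import status,get_image
import cv2,numpy as np,pickle
s=status.get_state();print(s)
for n in("scene","top"):
    d=get_image(n);cv2.imwrite(f"pics/{n}0.png",d["pixels"][:,:,::-1]);pickle.dump(d,open(n+".pkl","wb"))
    print({k:v for k,v in d.items() if k!="pixels"})
a=cv2.imread("pics/scene0.png");b=cv2.imread("pics/top0.png")
E
```

```text
pics
{'clock': 0.0, 'qpos': array([ 1.05999496e+00,  2.76592812e-01,  1.50616317e+00,  6.99491358e-06,
        1.36070012e+00, -1.20954118e-01]), 'qd': array([ 9.73806620e-05, -6.62920912e-04,  6.59643212e-04, -8.14822640e-04,
       -1.42934573e-03, -1.00519728e-03]), 'effort': array([-3.19619157e-04, -4.16772008e+01, -2.45813781e+01, -2.59153276e-04,
        1.07662805e-02,  2.06203464e-05]), 'position': array([0.21823749, 0.53138703, 0.23042899]), 'ee_rot': array([-2.92691261e-04,  1.93692242e-01,  9.81061898e-01, -8.84562749e-04]), 'contact_force': array([-0.05461445, -0.66091857, -0.13039395]), 'moment': array([ 0.04549314, -0.03291474, -0.00371203]), 'gripper_force': 0.0, 'width': 0.08531565602066091}
{'fovy': 43.80811435109263, 'cx': 284.4322499097685, 'cy': 211.93306009801196, 'dist': array([-0.12179226,  0.        ,  0.        ,  0.        ,  0.        ]), 'origin': array([1.32752262, 0.11647737, 0.72127368]), 'orientation': array([-0.27098981,  0.60533162,  0.68276435, -0.30654688])}
{'fovy': 46.65507571288386, 'cx': 280.84115305020754, 'cy': 208.48196229893185, 'dist': array([-0.07242926,  0.        ,  0.        ,  0.        ,  0.        ]), 'origin': array([0.44960233, 0.05393968, 1.22180332]), 'orientation': array([-0.048328  ,  0.70703882, -0.7035623 ,  0.05254142])}
```

View pics/scene0.png

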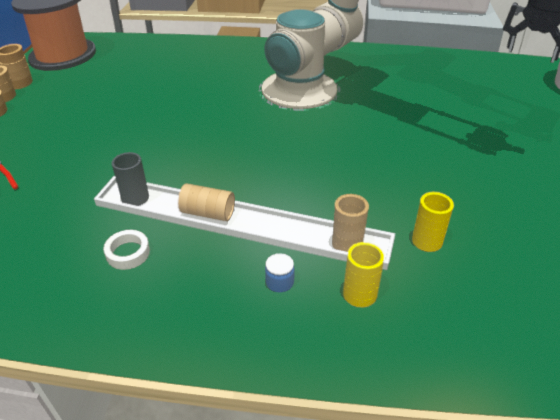

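View pics/top0.png

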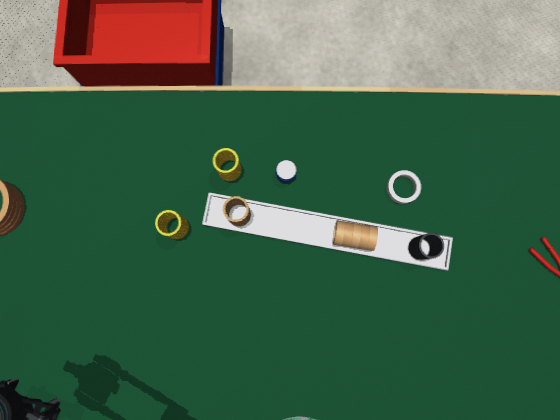

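The scene picture shows the fallen tan sleeve at (207,202), the standing tan one at (349,222), the bare one at (130,180), and yellow look-alikes at (432,222) and (363,275). In the top view, fallen is at (355,235), wrapped at (236,212), bare at (425,247), tape at (404,187) and tin at (286,171).

The candidates for "the other paper-wrapped sleeve" are the tan one inside the lane at (236,212), the yellow ones outside it at (227,163) and (170,224), and the tan ones far off by the bench edge. The tan one in the lane is the match. I'll measure it and confirm it in a crop.

```bash
cat > h.py <<'E'
import numpy as np,cv2
from scipy.spatial.transform import Rotation as R
def cam(d):
    f=d["pixels"].shape[0]/2/np.tan(np.radians(d["fovy"])/2)
    K=np.array([[f,0,d["cx"]],[0,f,d["cy"]],[0,0,1]])
    q=np.asarray(d["orientation"]); return K,R.from_quat(q[[1,2,3,0]]).as_matrix(),np.asarray(d["origin"])
def ray(d,uv,z):
    K,M,o=cam(d);uv=np.asarray(uv,float).reshape(-1,1,2)
    p=cv2.undistortPoints(uv,K,d["dist"])[:,0]
    v=np.c_[p,np.ones(len(p))]@M.T
    return o+v*((z-o[2])/v[:,2:])
def proj(d,P):
    K,M,o=cam(d); return cv2.projectPoints(np.asarray(P,float).reshape(-1,1,3),cv2.Rodrigues(M.T)[0],-M.T@o,K,d["dist"])[0][:,0]
def blobs(m,amin=60):
    c,_=cv2.findContours(m.astype(np.uint8),cv2.RETR_EXTERNAL,cv2.CHAIN_APPROX_NONE)
    return [x for x in c if cv2.contourArea(x)>amin]
E
python3 - <<'E'
import pickle,cv2,numpy as np
from h import *
d=pickle.load(open("top.pkl","rb"));im=d["pixels"];hsv=cv2.cvtColor(im,cv2.COLOR_RGB2HSV);H,S,V=[hsv[:,:,i].astype(int) for i in range(3)]
roi=np.zeros(H.shape,bool);roi[150:290,140:470]=1
# lane: everything non green in band; use white + tan + dark
white=roi&(S<60)&(V>120)
green=(H>55)&(H<95)&(S>100)
for c in sorted(blobs(white),key=cv2.contourArea)[::-1]:
    print("white",cv2.contourArea(c),cv2.minAreaRect(c))
lane=max(blobs(white),key=cv2.contourArea)
box=cv2.boxPoints(cv2.minAreaRect(lane));W=ray(d,box,0.018);print("lane corners",W.round(4).tolist(),"centre",W.mean(0).round(4), [np.linalg.norm(W[i]-W[i-1]).round(4) for i in range(4)])
tan=roi&(H>8)&(H<22)&(S>70)&(V>60)
for c in blobs(tan):
    r=cv2.minAreaRect(c);print("tan",cv2.contourArea(c),r,"z106",ray(d,[r[0]],.106).round(4)); 
    B=ray(d,cv2.boxPoints(r),.045);print("  box z.045",B.round(4).tolist())
dark=roi&(V<45)&(S<120)
for c in blobs(dark):
    r=cv2.minAreaRect(c);print("dark",cv2.contourArea(c),r)
cr=cv2.resize(im[150:290,140:470],None,fx=2.4,fy=2.4,interpolation=cv2.INTER_CUBIC)
cv2.imwrite("pics/crop1.png",cr[:,:,::-1])
E
```

```text
white 6529.5 ((327.6359558105469, 230.76593017578125), (250.62765502929688, 33.68651580810547), 10.491477966308594)
white 805.0 ((404.0, 186.0), (32.0, 32.0), 90.0)
white 275.5 ((286.0, 169.0), (18.0, 20.0), 90.0)
white 172.0 ((237.35000610351562, 211.95001220703125), (15.17893123626709, 15.495158195495605), 18.434947967529297)
white 80.5 ((425.0, 246.5), (8.0, 15.0), 0.0)
lane corners [[0.5813, 0.2447, 0.018], [0.6651, 0.2316, 0.018], [0.5527, -0.3869, 0.018], [0.4703, -0.368, 0.018]] centre [ 0.5673 -0.0696  0.018 ] [np.float64(0.6227), np.float64(0.0848), np.float64(0.6287), np.float64(0.0846)]
tan 964.5 ((355.2013244628906, 235.1409454345703), (43.45167922973633, 24.107254028320312), 8.426968574523926) z106 [[ 0.5489 -0.1239  0.106 ]]
  box z.045 [[0.5329, -0.0768, 0.045], [0.5911, -0.086, 0.045], [0.5759, -0.191, 0.045], [0.5178, -0.1811, 0.045]]
tan 576.5 ((236.75001525878906, 210.25), (29.698484420776367, 24.748737335205078), 45.0) z106 [[0.6053 0.1496 0.106 ]]
  box z.045 [[0.6179, 0.202, 0.045], [0.6615, 0.16, 0.045], [0.6098, 0.1078, 0.045], [0.5667, 0.1498, 0.045]]
dark 218.5 ((433.5622863769531, 244.51473999023438), (21.071619033813477, 15.63193416595459), 76.75948333740234)
dark 193.0 ((416.6326599121094, 248.21026611328125), (23.53720474243164, 16.1021671295166), 77.73522186279297)
```

View pics/crop1.png

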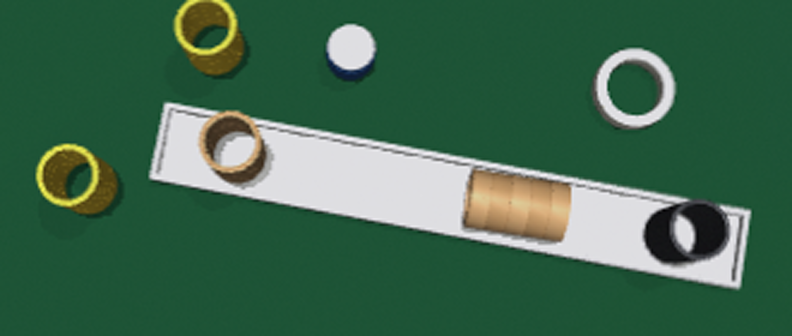

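The crop confirms it. The tan sleeve stands in the lane at crop (231,145), full picture (236,210). The fallen one is at crop (520,207), the bare one at crop (690,230), and both yellow ones are outside the lane. Next are the lane-frame coordinates, cross-checked in the scene view.

```bash
cat >> h.py <<'E'
C=np.array([.5673,-.0696]);LY=np.array([.1785,.9839]);LX=np.array([.9839,-.1785])
def lane(P): P=np.atleast_2d(P)[:,:2]-C; return np.c_[P@LX,P@LY].round(4)
def world(x,y,z): return np.r_[C+x*LX+y*LY,z]
E
python3 - <<'E'
import pickle
from h import *
d=pickle.load(open("top.pkl","rb"))
px=lambda u,v:[140+u/2.4,150+v/2.4]
print("wrapped rim",lane(ray(d,[px(231,141)],.106)),"bare rim",lane(ray(d,[px(699,230)],.106)))
print("fallen -y end top mid",lane(ray(d,[px(571,212)],.066)),"+y end",lane(ray(d,[px(470,202)],.066)))
print("fallen +y end bottom",lane(ray(d,[px(463,205)],.036)))
s=pickle.load(open("scene.pkl","rb"));im=s["pixels"];hsv=cv2.cvtColor(im,cv2.COLOR_RGB2HSV);H,S,V=[hsv[:,:,i].astype(int) for i in range(3)]
m=(H>8)&(H<20)&(S>80)&(V>60);m[:150]=0;m[270:]=0;m[:,:60]=0;m[:,400:]=0
for c in blobs(m): print("scene tan",cv2.boundingRect(c),cv2.minAreaRect(c))
for n,f in (("top",d),("scene",s)):
  for y in(-.105,-.005): print(n,y,proj(f,[world(0,y,.036),world(0,y,.066)]).round(1).tolist())
  print(n,"wr",proj(f,[world(0,.225,.106),world(0,.225,.006)]).round(1).tolist())
E
```

```text
wrapped rim [[0.0015 0.2243]] bare rim [[-0.0007 -0.2347]]
fallen -y end top mid [[-0.0014 -0.1172]] +y end [[-0.0099 -0.0164]]
fallen +y end bottom [[-0.0109 -0.0129]]
scene tan (335, 195, 33, 56) ((348.62982177734375, 222.38134765625), (31.706567764282227, 55.44145202636719), 7.765166282653809)
scene tan (179, 185, 55, 35) ((206.0600128173828, 201.92001342773438), (54.47061538696289, 27.548357009887695), 10.30484676361084)
top -0.105 [[370.6, 237.9], [373.0, 236.8]]
top -0.005 [[330.5, 230.4], [331.8, 229.2]]
top wr [[235.8, 209.3], [239.2, 214.9]]
scene -0.105 [[189.7, 199.3], [187.9, 187.9]]
scene -0.005 [[235.5, 208.8], [234.5, 197.3]]
scene wr [[352.3, 204.5], [347.8, 243.7]]
```

Emit:
apply_moves:
  xyz:
    - [0,0,0]
  rot:
    - [0,0,0]
  hand: [1]

```text
clock: 0.22
position: [0.2184, 0.5316, 0.2308]
ee_rot: [-0.0, 0.194, 0.981, -0.0]
contact_force: [-1.1, 0.8, 0.2]
width: 0.0857
gripper_force: 0.0
```

Emit:
apply_moves:
  xyz:
    - [0,0,0]
    - [0,0,0]
    - [0,0,0]
    - [0,0,0]
    - [0,0,0]
    - [0,0,0]
    - [0,0,0]
    - [0,0,0]
  rot:
    - [0,0,0.1617]
    - [0,0,0.1617]
    - [0,0,0.1617]
    - [0,0,0.1617]
    - [0,0,0.1617]
    - [0,0,0.1617]
    - [0,0,0.1617]
    - [0,0,0.1617]
  hand: [1,1,1,1,1,1,1,1]

```text
clock: 1.23
position: [0.2185, 0.5318, 0.2311]
ee_rot: [0.0, 0.768, 0.641, -0.0]
contact_force: [-0.2, 0.3, 1.6]
width: 0.0847
gripper_force: 0.0
```

Emit:
apply_moves:
  xyz:
    - [-0.136,0.107,0]
    - [-0.136,0.107,0]
    - [-0.136,0.107,0]
    - [-0.136,0.107,0]
    - [-0.136,0.107,0]
    - [-0.136,0.107,0]
    - [-0.136,0.107,0]
  rot:
    - [0,0,0]
    - [0,0,0]
    - [0,0,0]
    - [0,0,0]
    - [0,0,0]
    - [0,0,0]
    - [0,0,0]
  hand: [1,1,1,1,1,1,1]

```text
clock: 2.1
position: [0.391, 0.2102, 0.2314]
ee_rot: [0.0, 0.766, 0.643, 0.0]
contact_force: [1.4, -0.2, 0.4]
width: 0.0857
gripper_force: 0.0
```

Emit:
apply_moves:
  xyz:
    - [-0.136,0.107,0]
    - [-0.136,0.107,0]
    - [-0.136,0.107,0]
    - [-0.136,0.107,0]
    - [-0.136,0.107,0]
    - [-0.136,0.107,0]
    - [-0.136,0.107,0]
    - [0,0,0]
  rot:
    - [0,0,0]
    - [0,0,0]
    - [0,0,0]
    - [0,0,0]
    - [0,0,0]
    - [0,0,0]
    - [0,0,0]
    - [0,0,0]
  hand: [1,1,1,1,1,1,1,1]

```text
clock: 3.1
position: [0.564, -0.1118, 0.2305]
ee_rot: [0.0, 0.767, 0.642, -0.0]
contact_force: [-0.4, 1.2, -0.3]
width: 0.0859
gripper_force: 0.0
```

The tool is above the toppled sleeve. I'll try the final tilt in free air first to check it can be reached.

Emit:
apply_moves:
  xyz:
    - [0,0,0]
    - [0,0,0]
    - [0,0,0]
    - [0,0,0]
    - [0,0,0]
    - [0,0,0]
    - [0,0,0]
    - [0,0,0]
  rot:
    - [0,0.166,0]
    - [0,0.166,0]
    - [0,0.166,0]
    - [0,0.166,0]
    - [0,0.166,0]
    - [0,0.166,0]
    - [0,0.166,0]
    - [0,0,0]
  hand: [1,1,1,1,1,1,1,1]

```text
clock: 4.1
position: [0.5618, -0.1086, 0.2283]
ee_rot: [-0.37, 0.629, 0.525, 0.437]
contact_force: [-0.7, 0.5, 1.1]
width: 0.0852
gripper_force: 0.0
```

```bash
python3 - <<'E'
from rig import status,get_image
from h import *
s=status.get_state();print(s["qpos"].round(3),s["position"]);q=s["ee_rot"];print(R.from_quat(q[[1,2,3,0]]).as_matrix().round(3))
print(lane(s["position"]))
E
```

```text
[-0.828  0.616  1.585  0.88   1.834 -0.838] [ 0.56181956 -0.10855406  0.22834422]
[[ 0.066  0.985  0.161]
 [ 0.337 -0.174  0.925]
 [ 0.939 -0.007 -0.344]]
[[ 0.0016 -0.0393]]
```

Emit:
apply_moves:
  xyz:
    - [0,0,0]
    - [0,0,0]
    - [0,0,0]
    - [0,0,0]
    - [0,0,0]
    - [0,0,0]
    - [0,0,0]
    - [0,0,0]
  rot:
    - [0,-0.177,0]
    - [0,-0.177,0]
    - [0,-0.177,0]
    - [0,-0.177,0]
    - [0,-0.177,0]
    - [0,-0.177,0]
    - [0,-0.177,0]
    - [0,-0.177,0]
  hand: [1,1,1,1,1,1,1,1]

```text
clock: 5.1
position: [0.5631, -0.107, 0.2359]
ee_rot: [0.091, 0.759, 0.637, -0.101]
contact_force: [-0.6, -0.6, -0.5]
width: 0.0853
gripper_force: 0.0
```

Emit:
apply_moves:
  xyz:
    - [0,0,0]
  rot:
    - [0,0,0]
  hand: [1]

```text
clock: 5.22
position: [0.5629, -0.1034, 0.2334]
ee_rot: [0.087, 0.757, 0.64, -0.1]
contact_force: [0.3, -0.4, -0.1]
width: 0.0853
gripper_force: 0.0
```

```bash
cat >> h.py <<'E'
def st():
    from rig import status
    s=status.get_state();q=s["ee_rot"];return s,np.array(s["position"]),R.from_quat(q[[1,2,3,0]]).as_matrix()
def go(x,y,z):
    s,p,M=st();print("lane",lane(p),"z",p[2].round(4),"tool z (lane x,y,z)",[(M[:2,2]@LX).round(3),(M[:2,2]@LY).round(3),M[2,2].round(3)],"tool y.LY",(M[:2,1]@LY).round(3),"tool y z",M[2,1].round(3))
    print("share",(M.T@(world(x,y,z)-p)/.3).round(4))
E
python3 - <<'E'
from h import *
go(-.003,-.044,.10);go(-.003,-.044,.023)
from rig import get_image
d=get_image("top");cv2.imwrite("pics/t1.png",cv2.resize(d["pixels"][150:290,250:470],None,fx=3,fy=3)[:,:,::-1])
E
```

```text
lane [[ 0.0017 -0.0341]] z 0.2334 tool z (lane x,y,z) [np.float64(0.007), np.float64(-0.262), np.float64(-0.965)] tool y.LY 0.014 tool y z 0.004
share [ 0.0847 -0.0177  0.4376]
lane [[ 0.0017 -0.0341]] z 0.2334 tool z (lane x,y,z) [np.float64(0.007), np.float64(-0.262), np.float64(-0.965)] tool y.LY 0.014 tool y z 0.004
share [ 0.152  -0.0186  0.6853]
```

Emit:
apply_moves:
  xyz:
    - [0.021,-0.0045,0.109]
    - [0.021,-0.0045,0.109]
    - [0.021,-0.0045,0.109]
    - [0.021,-0.0045,0.109]
    - [0.017,0,0.06]
    - [0.017,0,0.06]
    - [0,0,0]
  rot:
    - [0,0,0]
    - [0,0,0]
    - [0,0,0]
    - [0,0,0]
    - [0,0,0]
    - [0,0,0]
    - [0,0,0]
  hand: [1,1,1,1,1,1,1]

```text
clock: 6.15
position: [0.5544, -0.1183, 0.0609]
ee_rot: [0.084, 0.76, 0.636, -0.102]
contact_force: [0.1, 0.0, -0.9]
width: 0.0853
gripper_force: 0.0
```

```bash
python3 - <<'E'
from h import *
go(-.003,-.044,.023)
from rig import get_image
d=get_image("scene");cv2.imwrite("pics/s1.png",cv2.resize(d["pixels"][110:290,80:330],None,fx=3,fy=3)[:,:,::-1])
E
```

```text
lane [[-0.004  -0.0502]] z 0.0609 tool z (lane x,y,z) [np.float64(-0.0), np.float64(-0.262), np.float64(-0.965)] tool y.LY 0.003 tool y z -0.001
share [0.0532 0.0034 0.1164]
```

View pics/s1.png

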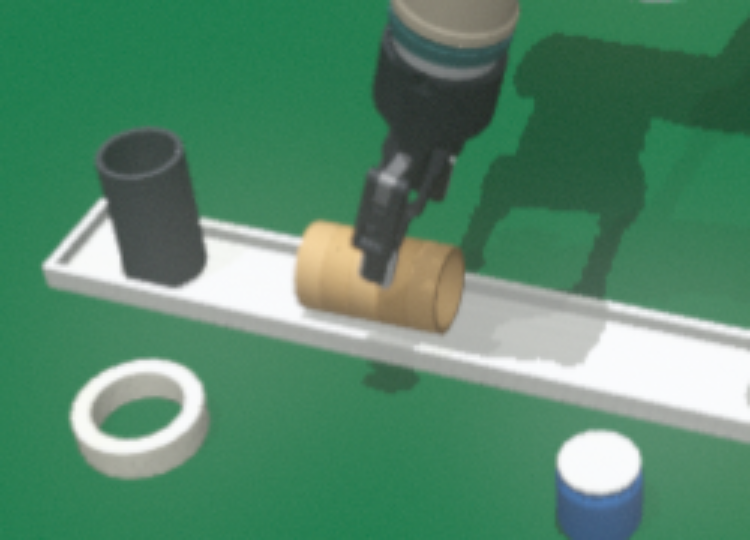

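The fingers straddle the tube, with the near finger at crop (378,245) and the +y end face at (450,290). I'll finish the descent and close.

Emit:
apply_moves:
  xyz:
    - [0.027,0.0015,0.058]
    - [0.027,0.0015,0.058]
    - [0,0,0]
    - [0,0,0]
    - [0,0,0]
    - [0,0,0]
    - [0,0,0]
    - [0,0,0]
  rot:
    - [0,0,0]
    - [0,0,0]
    - [0,0,0]
    - [0,0,0]
    - [0,0,0]
    - [0,0,0]
    - [0,0,0]
    - [0,0,0]
  hand: [1,1,1,0.2,0.2,-1,-1,-1]
  force: 40

```text
clock: 7.2
position: [0.5584, -0.1111, 0.0252]
ee_rot: [0.086, 0.759, 0.637, -0.101]
contact_force: [-1.0, 0.8, 5.2]
width: 0.06
gripper_force: 42.7
```

```bash
python3 - <<'E'
from h import *
go(0,-.044,.14);s,_,_=st();print(s["width"],s["gripper_force"],s["contact_force"])
E
```

```text
lane [[-0.0013 -0.0424]] z 0.0252 tool z (lane x,y,z) [np.float64(0.004), np.float64(-0.263), np.float64(-0.965)] tool y.LY 0.006 tool y z 0.003
share [-0.1058  0.0054 -0.3678]
0.059960555917831025 42.65578508377075 [-1.03593062  0.83317328  5.21718401]
```

Emit:
apply_moves:
  xyz:
    - [-0.02,0,-0.07]
    - [-0.028,0,-0.1]
    - [-0.028,0,-0.1]
    - [-0.028,0,-0.1]
    - [0,0,0]
  rot:
    - [0,0,0]
    - [0,0,0]
    - [0,0,0]
    - [0,0,0]
    - [0,0,0]
  hand: [-1,-1,-1,-1,-1]

```text
clock: 7.82
position: [0.5593, -0.112, 0.1416]
ee_rot: [0.088, 0.759, 0.637, -0.099]
contact_force: [-0.1, -0.1, -1.5]
width: 0.0594
gripper_force: 44.0
```

Emit:
apply_moves:
  xyz:
    - [0,0,0]
    - [0,0,0]
    - [0,0,0]
    - [0,0,0]
    - [0,0,0]
    - [0,0,0]
    - [0,0,0]
    - [0,0,0]
  rot:
    - [0,0.125,0]
    - [0,0.125,0]
    - [0,0.125,0]
    - [0,0.125,0]
    - [0,0.125,0]
    - [0,0.125,0]
    - [0,0.125,0]
    - [0,0.125,0]
  hand: [-1,-1,-1,-1,-1,-1,-1,-1]

```text
clock: 8.82
position: [0.5569, -0.1122, 0.1375]
ee_rot: [-0.246, 0.708, 0.594, 0.293]
contact_force: [0.1, -0.3, -2.1]
width: 0.0594
gripper_force: 44.0
```

Emit:
apply_moves:
  xyz:
    - [0,0,0]
    - [0,0,0]
    - [0,0,0]
    - [0,0,0]
    - [0,0,0]
  rot:
    - [0,0.125,0]
    - [0,0.125,0]
    - [0,0.125,0]
    - [0,0.125,0]
    - [0,0,0]
  hand: [-1,-1,-1,-1,-1]

```text
clock: 9.45
position: [0.5566, -0.1122, 0.1348]
ee_rot: [-0.392, 0.61, 0.509, 0.464]
contact_force: [-0.4, -0.7, -1.6]
width: 0.0601
gripper_force: 44.1
```

```bash
python3 - <<'E'
from h import *
go(0,.08,.16);s,_,_=st();print(s["width"],s["gripper_force"],s["contact_force"],s["qpos"].round(2))
from rig import get_image
d=get_image("scene");cv2.imwrite("pics/s2.png",cv2.resize(d["pixels"][90:270,80:400],None,fx=2.5,fy=2.5)[:,:,::-1])
E
```

```text
lane [[-0.0029 -0.0438]] z 0.1348 tool z (lane x,y,z) [np.float64(-0.006), np.float64(0.965), np.float64(-0.262)] tool y.LY 0.004 tool y z -0.007
share [0.189  0.0109 0.3763]
0.06005240580434722 44.067542552948 [-0.38794826 -0.67788596 -1.6287827 ] [-0.85  0.77  1.65  0.88  1.77 -1.01]
```

View pics/s2.png

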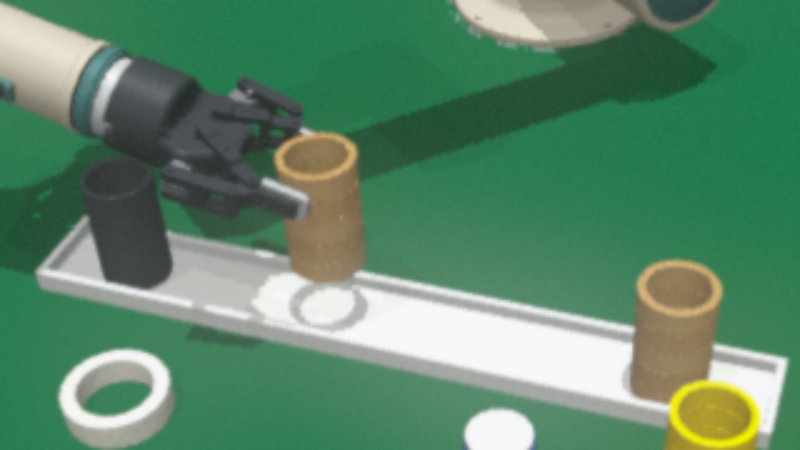

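The sleeve is held upright near its top (rim at crop (317,155)), and both neighbours are still standing. Next I carry it towards the wrapped sleeve.

Emit:
apply_moves:
  xyz:
    - [0.012,0.0015,0.108]
    - [0.012,0.0015,0.108]
    - [0.012,0.0015,0.108]
    - [0.012,0.0015,0.108]
    - [0.012,0.0015,0.108]
    - [0.012,0.0015,0.108]
    - [0,0,0]
  rot:
    - [0,0,0]
    - [0,0,0]
    - [0,0,0]
    - [0,0,0]
    - [0,0,0]
    - [0,0,0]
    - [0,0,0]
  hand: [-1,-1,-1,-1,-1,-1,-1]

```text
clock: 10.38
position: [0.5924, 0.081, 0.1092]
ee_rot: [-0.391, 0.608, 0.513, 0.464]
contact_force: [0.2, 0.1, -1.3]
width: 0.0598
gripper_force: 44.1
```

```bash
python3 - <<'E'
from h import *
go(0,.15,.085);go(0,.17,.08)
s,_,_=st();print(s["contact_force"],s["qpos"].round(2))
from rig import get_image
d=get_image("scene");cv2.imwrite("pics/s3.png",cv2.resize(d["pixels"][130:290,200:420],None,fx=3,fy=3)[:,:,::-1])
# foot/rim predictions in crop px
for y in(.139,.2245):
  for z in(.106,.006,.131,.031): print(y,z,((proj(d,[world(0,y,z)])[0]-[200,130])*3).round(0))
E
```

```text
lane [[-0.0022  0.1527]] z 0.1092 tool z (lane x,y,z) [np.float64(-0.009), np.float64(0.964), np.float64(-0.265)] tool y.LY 0.01 tool y z 0.001
share [-0.0803  0.0071  0.0128]
lane [[-0.0022  0.1527]] z 0.1092 tool z (lane x,y,z) [np.float64(-0.009), np.float64(0.964), np.float64(-0.265)] tool y.LY 0.01 tool y z 0.001
share [-0.0787  0.0077  0.0814]
[ 0.18119682  0.05448761 -1.32069087] [-0.58  0.75  1.86  1.09  1.54 -1.08]
0.139 0.106 [319. 196.]
0.139 0.006 [315. 314.]
0.139 0.131 [320. 165.]
0.139 0.031 [316. 286.]
0.2245 0.106 [456. 223.]
0.2245 0.006 [443. 341.]
0.2245 0.131 [460. 191.]
0.2245 0.031 [446. 313.]
```

View pics/s3.png

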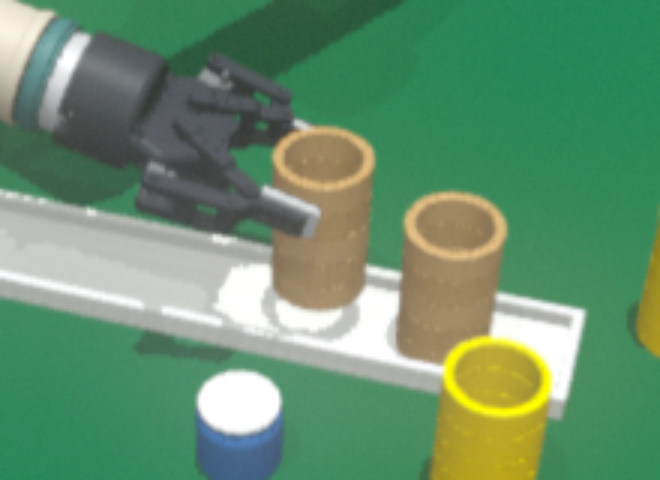

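The held rim is at crop (324,158) and the wrapped rim at (455,224). That puts the held sleeve at y≈0.141 with its foot about 30 mm above the floor. Now I lower it until it touches.

Emit:
apply_moves:
  xyz:
    - [-0.024,0.002,0.0065]
    - [-0.024,0.002,0.0065]
    - [-0.024,0.002,0.0065]
    - [-0.012,0.001,0.003]
    - [-0.006,0,0.0015]
    - [0,0,0]
  rot:
    - [0,0,0]
    - [0,0,0]
    - [0,0,0]
    - [0,0,0]
    - [0,0,0]
    - [0,0,0]
  hand: [-1,-1,-1,-1,-1,-1]

```text
clock: 11.18
position: [0.5954, 0.0776, 0.0802]
ee_rot: [-0.391, 0.609, 0.511, 0.465]
contact_force: [1.0, 0.0, -0.9]
width: 0.0597
gripper_force: 44.1
```

Emit:
apply_moves:
  xyz:
    - [-0.005,0,0.0014]
    - [0,0,0]
  rot:
    - [0,0,0]
    - [0,0,0]
  hand: [-1,-1]

```text
clock: 11.42
position: [0.5955, 0.0779, 0.0801]
ee_rot: [-0.391, 0.608, 0.511, 0.466]
contact_force: [-0.1, 0.0, 4.5]
width: 0.0593
gripper_force: 44.2
```

Emit:
apply_moves:
  xyz:
    - [-0.004,0,0.0011]
    - [0,0,0]
  rot:
    - [0,0,0]
    - [0,0,0]
  hand: [-1,-1]

```text
clock: 11.68
position: [0.5956, 0.078, 0.08]
ee_rot: [-0.391, 0.607, 0.51, 0.467]
contact_force: [-0.3, -2.1, 8.6]
width: 0.0598
gripper_force: 44.3
```

Emit:
apply_moves:
  xyz:
    - [0.004,0,-0.001]
    - [0.0035,0,0.0129]
    - [0.0035,0,0.0129]
    - [0.0035,0,0.0129]
    - [0.0035,0,0.0129]
    - [0.0035,0,0.0129]
    - [0,0,0]
  rot:
    - [0,0,0]
    - [0,0,0]
    - [0,0,0]
    - [0,0,0]
    - [0,0,0]
    - [0,0,0]
    - [0,0,0]
  hand: [-1,-1,-1,-1,-1,-1,-1]

```text
clock: 12.55
position: [0.5995, 0.0976, 0.0801]
ee_rot: [-0.39, 0.608, 0.511, 0.466]
contact_force: [1.0, -2.4, 5.6]
width: 0.0597
gripper_force: 44.3
```

```bash
python3 - <<'E'
from h import *
go(0,.1745,.08)
from rig import get_image
d=get_image("top");cv2.imwrite("pics/t4.png",cv2.resize(d["pixels"][170:270,200:320],None,fx=5,fy=5,interpolation=cv2.INTER_CUBIC)[:,:,::-1])
for y in(.16,.2245): print(y,((proj(d,[world(0,y,.106)])[0]-[200,170])*5).round(0))
E
```

```text
lane [[0.0019 0.1703]] z 0.0801 tool z (lane x,y,z) [np.float64(-0.004), np.float64(0.965), np.float64(-0.261)] tool y.LY 0.005 tool y z 0.002
share [ 0.0033 -0.0062  0.0137]
0.16 [317. 222.]
0.2245 [180. 197.]
```

View pics/t4.png

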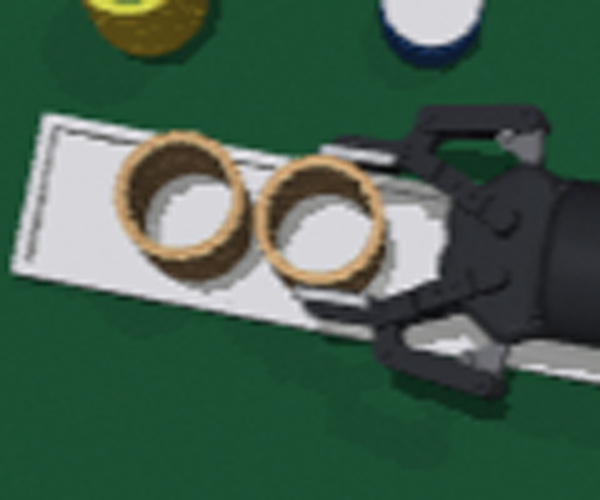

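The held rim is at crop (321,220) and the wrapped rim at (180,197), so the centres are about 66 mm apart with a gap of about 6 mm. I slide it 5 mm further, then release.

Emit:
apply_moves:
  xyz:
    - [0.0022,0,0.008]
    - [0.0022,0,0.008]
    - [0,0,0]
    - [0,0,0]
  rot:
    - [0,0,0]
    - [0,0,0]
    - [0,0,0]
    - [0,0,0]
  hand: [-1,-1,-1,-1]

```text
clock: 13.1
position: [0.6005, 0.1024, 0.0801]
ee_rot: [-0.39, 0.608, 0.511, 0.466]
contact_force: [-0.4, -2.5, 6.3]
width: 0.0594
gripper_force: 44.3
```

Emit:
apply_moves:
  xyz:
    - [0,0,0]
    - [0,0,0]
    - [0,0,0]
    - [0,0,0]
    - [0,0,0]
    - [0,0,0]
  rot:
    - [0,0,0]
    - [0,0,0]
    - [0,0,0]
    - [0,0,0]
    - [0,0,0]
    - [0,0,0]
  hand: [-0.1,0.5,0.8,1,1,1]

```text
clock: 13.85
position: [0.5997, 0.1024, 0.0786]
ee_rot: [-0.39, 0.609, 0.511, 0.465]
contact_force: [-0.6, -0.2, -0.6]
width: 0.0854
gripper_force: 0.0
```

Emit:
apply_moves:
  xyz:
    - [0,0,-0.04]
    - [0,0,-0.06]
    - [0,0,-0.08]
    - [0,0,-0.1]
    - [0,0,-0.12]
    - [0.1,0,-0.1]
    - [0.1,0,0]
    - [0,0,0]
  rot:
    - [0,0,0]
    - [0,0,0]
    - [0,0,0]
    - [0,0,0]
    - [0,0,0]
    - [0,0,0]
    - [0,0,0]
    - [0,0,0]
  hand: [1,1,1,1,1,1,1,1]

```text
clock: 14.85
position: [0.5776, -0.0265, 0.1781]
ee_rot: [-0.388, 0.609, 0.512, 0.466]
contact_force: [0.2, -0.2, 0.2]
width: 0.0857
gripper_force: 0.0
```

```bash
python3 - <<'E'
from h import *
from rig import get_image
d=get_image("top");e=get_image("scene")
a=cv2.resize(d["pixels"][150:270,190:330],None,fx=2.8,fy=2.8);b=cv2.resize(e["pixels"][100:290,90:430],None,fx=1.17,fy=1.77*1.17/1.77)
h=max(a.shape[0],b.shape[0]);o=np.zeros((h,a.shape[1]+b.shape[1],3),np.uint8);o[:a.shape[0],:a.shape[1]]=a;o[:b.shape[0],a.shape[1]:]=b
cv2.imwrite("pics/end.png",o[:,:,::-1])
for y in(.16,.2245): print(y,((proj(d,[world(0,y,.106)])[0]-[190,150])*2.8).round(0))
E
```

```text
0.16 [206. 180.]
0.2245 [129. 166.]
```

View pics/end.png

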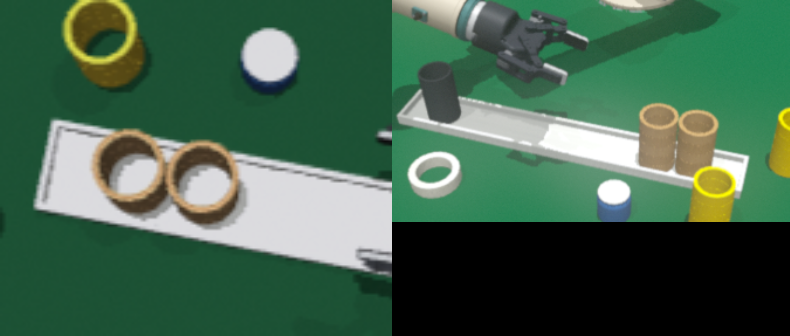

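Both tan sleeves stand upright in the lane, with rims at crop (129,166) and (203,179), about 62 mm apart. The bare sleeve, tape and tin haven't moved, and the robot is clear.

```bash
python3 -c "
from rig import job
print(job.sign_off())"
```

```text
the job is handed in; nothing more can be done
None
```

The toppled sleeve stands upright in the lane about 2 mm from the other paper-wrapped sleeve (measured from the top view), nothing else was visibly disturbed, and the job is handed in at about 15 s of the 58 s allowed; sign-off returned no verdict.

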